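# Make up two spindle kits of drive-shaft parts

## Task

Make up the two kits for the next drive-shaft order by threading the steel parts onto the two upright spindles. Onto the thick spindle goes the flange with its hub up as it lies, then the bearing, then the hexagon nut on top; onto the slim spindle goes the gear, then the sleeve on top of it. Each part must lie flat on the one below, and the blue carton, the can and the joint cross must be left standing where they are.

Things in the scene. Friction and masses are not known exactly. Their poses are not given: they have to be found in the camera images.
- thick_stand: Stand with the thick spindle, fixed to the bench: dark steel base disc 110 mm in diameter, 10 mm thick, with a bright upright spindle in its middle, 30 mm in diameter, its tip 76 mm above the bench (the top 8 mm tapers to 16 mm diameter). Origin: centre of the underside of the base; z up along the spindle.
- slim_stand: Stand with the slim spindle, fixed to the bench: dark steel base disc 90 mm in diameter, 10 mm thick, with a bright upright spindle in its middle, 12 mm in diameter, its tip 64 mm above the bench (the top 6 mm tapers to 5 mm diameter). Origin: centre of the underside of the base; z up along the spindle.
- flange: Steel flange, about 0.8 kg: disc 110 mm in diameter, 10 mm thick, with eight dark bolt holes, and on it a round hub 62 mm in diameter that rises to 32 mm above the underside; bore 44 mm right through. It lies hub up and is gripped by the hub. Origin: centre of the underside; z up.
- bearing: Steel ball bearing, about 0.24 kg: plain round ring 64 mm in outer diameter, bore 44 mm, 20 mm high, a circle of dark ball ends showing in its upper face. Lies flat. Origin: centre of the underside; z up.
- nut: Large thin-walled steel hexagon nut, about 0.2 kg: 60 mm across flats (69 mm across corners), bore 44 mm, 18 mm high. Lies flat. Origin: centre of the underside; z up; its x axis is square to one pair of flats (the other pairs are 60 degrees on).
- gear: Steel gear wheel, about 0.3 kg: 63 mm over its 20 teeth (56 mm between them), bore 26 mm, 20 mm high. Lies flat. Origin: centre of the underside; z up.
- sleeve: Plain steel sleeve, about 0.17 kg: tube 40 mm in outer diameter, bore 26 mm, 30 mm high, standing on end. Origin: centre of the underside; z up.
- carton: Bystander: closed blue carton with a white band, 90 x 60 x 45 mm (x, y, z), loose. Origin: centre of the underside.
- can: Bystander: closed white and grey can with a screw cap, 56 mm in diameter, 85 mm high, standing, loose. Origin: centre of the underside.
- joint_cross: Bystander: universal-joint cross of steel, four arms along its x and y axes, 90 mm from end to end, 26 mm high, lying flat, loose. Origin: underneath its centre.
There are look-alikes about, which are no part of the job. What is shaped like the slim_stand but brown or turquoise is not meant. What is shaped like the sleeve but green is not meant.

How it is judged:
By the outcome, as a careful person would: the job done as asked, in the order asked, and still so for the second after the job is handed in, with the robot touching nothing.
It also fails if it takes over 125 s, if anything falls off the work surface, if the arm or the gripper's body presses on something with over 40 N, if the wrist force passes 120 N, or if a joint passes its speed limit or range.

## Robot

A 6-joint arm with a two-finger parallel gripper is mounted at the origin on the work surface. World frame = base frame: x ahead of the robot, y to its left, z up, the work surface at z = 0. Lengths are in mm, angles in rad, forces in N, time in s.
With the tool pointing down it reaches from about 350 to 875 mm from the base axis. Payload 4.2 kg.
Tool frame: the origin (TCP) lies at the very end of the fingers, on their centre line; the grasp point (between the pads) lies 19 mm behind it (r.grip_point_offset is the distance from the TCP to the grasp point, in mm); z points along the fingers, y is the line along which they close (so a half turn about z gives the same grasp; the last joint's range is limited). The gripper opens to 85 mm and grips with 20 to 120 N. Pads are 22 mm wide; open, the fingers measure 114 mm over their backs; the gripper's body (76 mm by 85 mm) begins 54 mm behind the grasp point. The pads swing forward as they close: fully open they stand 13 mm farther back than shut.
Start: joints at [1.427, 0.385, 0.008, 0, -1.194, -0.259], TCP at [244.964, 574.971, 231.312] pointing down, gripper open.
Joint ranges: [-3.14, 3.14], [-1.21, 2.06], [-1.07, 1.41], [-3.16, 2.05], [-2.99, -0.16], [-3.1, 3.1]. Speed limits (rad/s): [2.79, 2.79, 3.14, 3.14, 3.14, 3.14].

## Interface

Orientations are given as a 3x3 rotation matrix whose columns are the frame's x, y, z axes.
In Python, from cell import sensors, vision, ticket, r gives the robot as it stands. The module is installed in compiled form; this text tells all that it offers.
- The arm moves only by the tool play_rows, never from a script. Its argument "commands" is a list that holds one entry, the list of rows, each a list of 5 numbers: the finger opening in cm, from 0 to 8.54, then the shift along the world's x, y, z in shares of 0.5 m (1.0 is 0.5 m), then the turn about the world's z in fractions of the full range, 1 being 2 pi rad. A call has 1 to 12 rows; each row is the pose to reach, as a shift and turn from the pose commanded when the call began; what a row does not reach only later rows make up. A row lasts 1/12 s, in which the tool goes at most 41.7 mm and 7.16 degrees, less where a joint would pass 70% of its speed; a pose out of reach is approached as far as the arm can. A call with a gripper value outside its range is refused whole. The fingers move at their own pace and stop on an object; "newtons" is the grip in N (left out, the last holds). Time passes only in rows, so rows that repeat a pose let the fingers close. It gives the time, the measured TCP pose, the force, the opening and the grip force at its end, in the units of the state.
- sensors.get_state(): the state, without advancing time (a new reading comes with each control period).
- vision.read_camera(name): name is "scene" or "top" or "wrist"; returns a dict with "color" (480x640x3 uint8, blue, green, red), "range_z" (480x640 float32, mm along the optical axis (not along the pixel's ray), 0 where there is no reading), "intrinsics" (3x3 intrinsics, pixels), "position" and "attitude" of the camera in the world. Camera axes: x right, y down, z forward; pixel columns grow to the right and rows downward; lengths in mm; the calibration is good to about 2 mm. A picture is of the moment at which its call begins.
- ticket.job_done(): hands the job in; it is judged then, once.
The state is a dict: "t": time; "joint_positions": joint angles; "qd": joint speeds; "joint_torque": joint torques, N m; "ee_pos": TCP position; "orientation": TCP orientation; "ft_force": force on the tool from outside, world axes, zero at the start; "wrist_torque": the same for the moment, N m; "opening": opening from 0.0 (shut) to 1.0 (fully open); "gripper_force": force on a finger pad.
Only numpy, scipy, OpenCV 4.12 (cv2) and the standard library are available. Lean on these libraries where they do the work, as an engineer would, in place of code of your own. Each camera call takes 0.05 s, during which the arm holds its last target. There are 200 camera calls.

## Working session

There is one attempt and no reset: what is moved stays moved. The work goes in short steps, Python scripts to look and compute and a tool call to move; the robot and the scene stay as the last step left them, time stands still between calls to the robot, and variables do not carry over. Pictures are saved under pics/ and viewed, at most 14 in all, crops included, and the job is handed in when it is done.

Besides the shell and the picture viewer there is one more tool, called after "Emit:" by a JSON object that holds its "name" and its "arguments". play_rows: Moves the arm, as the interface text tells. Its arguments: {"type":"object","properties":{"commands":{"type":"array","items":{"type":"array","items":{"type":"array","items":{"type":"number"}}}},"newtons":{"type":"number"}},"required":["commands"]}

```bash
mkdir -p pics
cat > h.py <<'E'
import numpy as np, cv2
from cell import sensors, vision, ticket, r
def grab(n):
    d=vision.read_camera(n); d['P']=np.array(d['position'],float); d['R']=np.array(d['attitude'],float); d['K']=np.array(d['intrinsics'],float); return d
def ray(d,u,v,z):
    w=d['R']@np.linalg.solve(d['K'],[u,v,1.]); return d['P']+w*(z-d['P'][2])/w[2]
def cloud(d):
    v,u=np.mgrid[:480,:640]; k=d['K']; Z=d['range_z']
    p=np.stack([(u-k[0,2])/k[0,0]*Z,(v-k[1,2])/k[1,1]*Z,Z],-1)
    return p@d['R'].T+d['P']
E
python3 - <<'E'
from h import *
for n in ['top','scene']:
    d=grab(n); cv2.imwrite(f'pics/{n}0.png',d['color']); np.savez(f'{n}0.npz',**{k:d[k] for k in ['color','range_z','K','P','R']})
    print(n,d['P'],d['R'].round(3).tolist(),d['K'].tolist(),(d['range_z']>0).mean())
s=sensors.get_state();print(s)
E
```

```text
top [ 479.67506403    1.15586764 1065.73026682] [[0.03, -0.999, 0.04], [-1.0, -0.03, 0.011], [-0.009, -0.041, -0.999]] [[493.5960163249331, 0.0, 323.22430436006437], [0.0, 493.5960163249331, 236.12525985407026], [0.0, 0.0, 1.0]] 0.99609375
scene [1206.04136901 -771.63532892  982.15609184] [[0.753, 0.448, -0.481], [0.658, -0.512, 0.553], [0.001, -0.733, -0.68]] [[542.5182342773749, 0.0, 333.9034991772984], [0.0, 542.5182342773749, 242.37743435876087], [0.0, 0.0, 1.0]] 0.9867838541666667
{'t': 0.1, 'joint_positions': array([ 1.42663582e+00,  3.85461942e-01,  6.75210026e-03, -4.32507730e-04,
       -1.19401095e+00, -2.58589639e-01]), 'qd': array([-1.54556204e-04, -7.81522006e-05,  2.23838080e-03,  1.86012206e-03,
       -6.94048014e-04,  1.33495259e-03]), 'joint_torque': array([-4.16630860e-05, -3.93317914e+01,  1.88928884e+01,  4.19791505e+00,
       -2.61766858e-03,  3.76789053e-07]), 'ee_pos': array([244.75373014, 574.50669731, 230.33797933]), 'orientation': array([[ 9.19924054e-01, -3.92096008e-01, -6.74464027e-04],
       [-3.92096574e-01, -9.19922207e-01, -1.84669590e-03],
       [ 1.03627655e-04,  1.96327502e-03, -9.99998067e-01]]), 'ft_force': array([-0.06082921, -0.44312537, -0.22123424]), 'wrist_torque': array([-0.01312766,  0.0723925 , -0.0373868 ]), 'gripper_force': 0.0, 'opening': 1.0033881819848869}
```

View pics/top0.png

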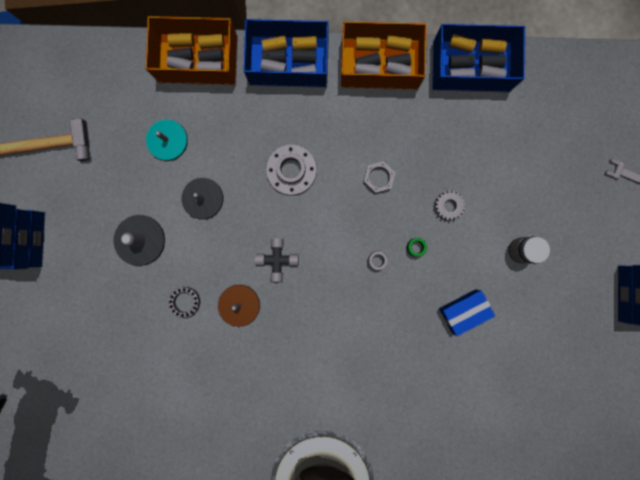

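View pics/scene0.png

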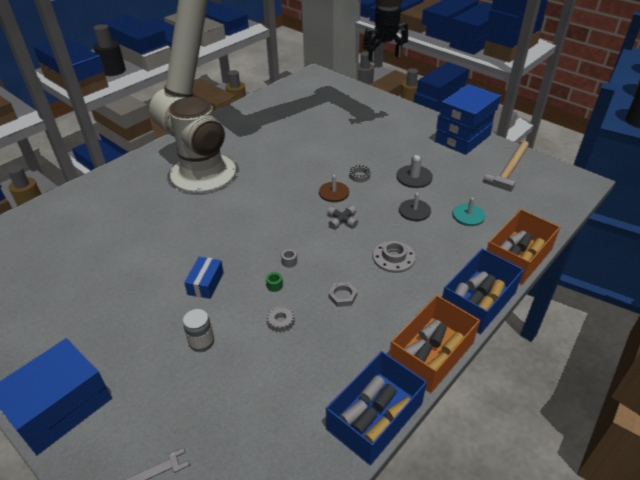

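The top view shows the flange (291,169), nut (379,177), gear (450,206), sleeve (377,261) and bearing (185,302). It also shows the thick stand (139,240), the dark slim stand (203,198), the cross (277,260), the carton (468,312) and the can (535,250). The scene view shows the same layout: flange (394,256), nut (343,293), gear (280,319), sleeve (289,257), bearing (360,173), thick stand (414,172) and slim stand (415,206).

```bash
cat > m.py <<'E'
from h import *
import sys
T=dict(np.load('top0.npz'));S=dict(np.load('scene0.npz'))
seeds=dict(flange=(291,169,394,256,32),nut=(379,177,343,293,18),gear=(450,206,280,319,20),sleeve=(377,261,289,257,30),bearing=(185,302,360,173,20),thick=(139,240,414,176,10),slim=(203,198,415,209,10))
def lowest(d):
    C=cloud(d); return C
CT,CS=cloud(T),cloud(S)
print('bench z',np.median(CT[330:420,250:500,2]),np.median(CS[380:420,200:300,2]))
def meas(d,C,u,v,h,w=40):
    z=C[...,2]; m=np.zeros(z.shape,np.uint8); sl=(slice(max(v-w,0),v+w),slice(max(u-w,0),u+w))
    m[sl]=((z[sl]>h*.45)&(z[sl]<h+60))*255
    cs,_=cv2.findContours(m,cv2.RETR_EXTERNAL,cv2.CHAIN_APPROX_NONE)
    c=min([c for c in cs if cv2.contourArea(c)>60],key=lambda c:abs(cv2.pointPolygonTest(c,(float(u),float(v)),True)) if cv2.pointPolygonTest(c,(float(u),float(v)),False)<0 else 0)
    m2=np.zeros_like(m); cv2.drawContours(m2,[c],-1,255,-1); m2&=m
    p=C[m2>0]; ht=np.percentile(p[:,2],90)
    top=p[abs(p[:,2]-h)<4]
    q,rad=cv2.minEnclosingCircle(top[:,:2].astype(np.float32)) if len(top) else ((0,0),0)
    return ht,q,rad,len(top)
for n,(a,b,e,f,h) in seeds.items():
    for d,C,u,v in ((T,CT,a,b),(S,CS,e,f)):
        ht,q,rad,k=meas(d,C,u,v,h); print(n,'h%.1f'%ht,np.round(q,1),'r%.1f'%rad,k)
E
python3 m.py
```

```text
bench z -0.9811526204822485 0.12189786267975933
flange h32.8 [663.9  86. ] r30.8 301
flange h32.9 [664.3  83.5] r33.0 177
nut h19.0 [ 652.1 -104.1] r34.1 339
nut h19.4 [ 651.9 -106.4] r35.1 248
gear h21.2 [ 595.3 -255.7] r31.7 473
gear h21.9 [ 595.9 -257.2] r33.0 362
sleeve h30.8 [ 473.4 -104.4] r19.8 150
sleeve h30.9 [ 472.4 -107.5] r21.2 97
bearing h21.5 [372.6 303.9] r32.2 345
bearing h21.2 [372.3 300.9] r36.2 123
thick h14.5 [501.8 409.1] r55.2 1578
thick h49.4 [502.4 404.7] r57.6 456
slim h12.1 [596.4 276. ] r45.0 1162
slim h19.0 [597.  272.5] r47.7 445
```

Units first: shifts go in shares of 0.5 m and turns go in shares of 2 pi rad. So -49 cm / 50 = -0.98, 41.9 cm / 50 = 0.838.

Emit:
{"name": "play_rows", "arguments": {"commands": [[[8.5,0.838,-0.98,0,0],[8.5,0.838,-0.98,0,0],[8.5,0.838,-0.98,0,0],[8.5,0.838,-0.98,0,0],[8.5,0.838,-0.98,0,0],[8.5,0.838,-0.98,0,0],[8.5,0.838,-0.98,0,0],[8.5,0.838,-0.98,0,0],[8.5,0.838,-0.98,0,0],[8.5,0.838,-0.98,0,0],[8.5,0.838,-0.98,0,0],[8.5,0.838,-0.98,0,0]]], "newtons": 60}}

```text
t: 1.1
ee_pos: [570.7, 193.1, 231.0]
orientation: [[0.92, -0.392, -0.001], [-0.392, -0.92, -0.0], [-0.001, 0.001, -1.0]]
ft_force: [0.3, 1.0, 0.5]
opening: 0.994
gripper_force: 0.0
```

In the tool's units: -11 cm / 50 = -0.22, 9.4 cm / 50 = 0.188.

Emit:
{"name": "play_rows", "arguments": {"commands": [[[8.5,0.188,-0.22,0,0],[8.5,0.188,-0.22,0,0],[8.5,0.188,-0.22,0,0],[8.5,0.188,-0.22,0,0],[8.5,0.188,-0.22,0,0],[8.5,0.188,-0.22,0,0]]]}}

```text
t: 1.6
ee_pos: [664.0, 83.7, 229.9]
orientation: [[0.919, -0.394, -0.002], [-0.394, -0.919, -0.0], [-0.002, 0.001, -1.0]]
ft_force: [0.0, 0.1, -1.2]
opening: 0.996
gripper_force: 0.0
```

```bash
cat > w.py <<'E'
from h import *
import sys
# wrist view: plane-top points near guess -> centre
def wl(name,x,y,h,tol=4,R=60,save=None):
    d=grab('wrist'); C=cloud(d)
    if save: cv2.imwrite('pics/'+save,d['color'])
    m=(abs(C[...,2]-h)<tol)&(np.hypot(C[...,0]-x,C[...,1]-y)<R)&(d['range_z']>0)
    p=C[m][:,:2].astype(np.float32); q,rad=cv2.minEnclosingCircle(p)
    print(name,'centre',np.round(q,1),'r%.1f'%rad,'z%.1f'%np.median(C[m][:,2]),len(p)); return d,C,p
E
python3 - <<'E'
from w import *
wl('flange',664,85,32,R=40,save='w1.png'); print(sensors.get_state()['ee_pos'])
E
```

```text
flange centre [665.2  85.3] r30.9 z32.8 1643
[663.52545343  84.72836196 230.40147524]
```

View pics/w1.png

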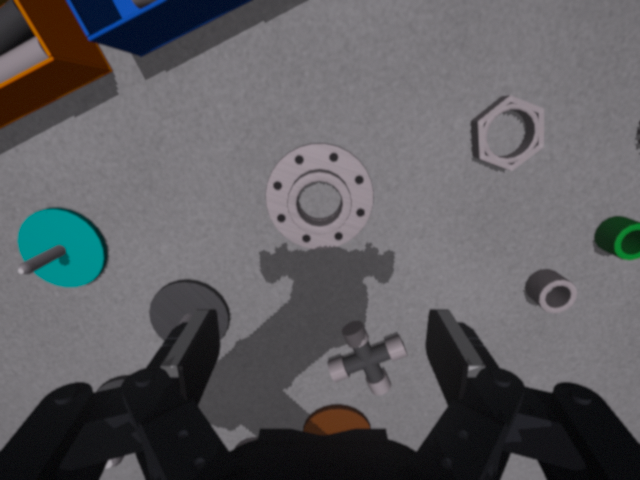

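The wrist view shows the flange at pixel (320,197), centred between the fingers, and the nut at (510,133). I'll go down and grip the hub.

In the tool's units: -21.5 cm / 50 = -0.43, -19 cm / 50 = -0.38.

Emit:
{"name": "play_rows", "arguments": {"commands": [[[8.5,0,0,-0.32,0],[8.5,0,0,-0.32,0],[8.5,0,0,-0.32,0],[8.5,0,0,-0.32,0],[8.5,0,0,-0.38,0],[8.5,0,0,-0.43,0],[8.5,0,0,-0.43,0],[5,0,0,-0.43,0],[5,0,0,-0.43,0],[5,0,0,-0.43,0],[5,0,0,-0.43,0],[5,0,0,-0.43,0]]], "newtons": 80}}

```text
t: 2.65
ee_pos: [665.4, 86.3, 19.6]
orientation: [[0.92, -0.391, 0.005], [-0.391, -0.92, 0.002], [0.004, -0.004, -1.0]]
ft_force: [-2.3, 4.3, 6.5]
opening: 0.675
gripper_force: 87.9
```

In the tool's units: 14 cm / 50 = 0.28, 11 cm / 50 = 0.22.

Emit:
{"name": "play_rows", "arguments": {"commands": [[[5,0,0,0.02,0],[5,0,0,0.06,0],[5,0,0,0.14,0],[5,0,0,0.22,0],[5,0,0,0.28,0],[5,0,0,0.28,0],[5,0,0,0.28,0]]]}}

```text
t: 3.23
ee_pos: [663.7, 85.0, 157.6]
orientation: [[0.919, -0.393, 0.002], [-0.393, -0.919, 0.002], [0.001, -0.003, -1.0]]
ft_force: [-1.1, 0.7, -9.0]
opening: 0.675
gripper_force: 89.1
```

Run:
```python
from w import *
s=sensors.get_state();print(s['ee_pos'],s['ft_force'],s['opening'],s['gripper_force'])
d=grab('wrist');cv2.imwrite('pics/w2.png',d['color']);C=cloud(d)
e=s['ee_pos'];m=(np.hypot(C[...,0]-e[0],C[...,1]-e[1])<70)&(C[...,2]>100)&(d['range_z']>0)
p=C[m];h=np.histogram(p[:,2],np.arange(100,240,4));print([(int(b),int(a)) for a,b in zip(*h) if a>30])
```

```text
[663.74770963  84.99221675 157.57995001] [-1.07834015  0.74757204 -8.98680312] 0.6748543212938869 89.11697644740343
[(140, 572), (144, 2554), (148, 16631), (152, 884), (156, 944), (160, 1065), (164, 1143), (168, 7941), (172, 605), (176, 576), (180, 602), (184, 652), (188, 713), (192, 756), (196, 698), (200, 949), (204, 740), (208, 1669), (212, 2839), (216, 6420), (220, 3357), (224, 2841), (228, 3509), (232, 5318)]
```

View pics/w2.png

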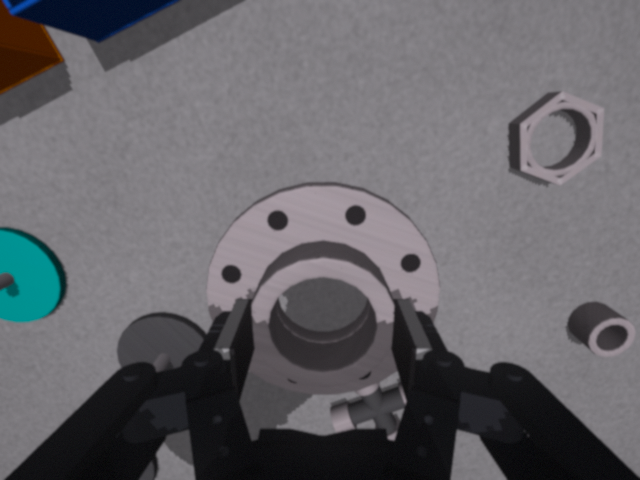

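Flange held level (rim at 320,285), its underside about 18 mm below the TCP. I'll measure the spindle tips from the saved views before going over.

Run:
```python
from h import *
for f in ['top0.npz','scene0.npz']:
    d=dict(np.load(f));C=cloud(d)
    for n,x,y,h in (('thick',502,407,76),('slim',597,274,64)):
        m=(np.hypot(C[...,0]-x,C[...,1]-y)<25)&(C[...,2]>h-14)
        p=C[m]; print(f,n,len(p),p.mean(0).round(1),p[:,2].max().round(1))
d=grab('wrist');C=cloud(d)
m=(np.hypot(C[...,0]-597,C[...,1]-274)<60)&(abs(C[...,2]-10)<4); print('wrist slim base',m.sum())
p=C[m][:,:2].astype(np.float32)
if len(p)>50: print(cv2.minEnclosingCircle(p))
```

```text
top0.npz thick 177 [501.9 406.7  71.1] 78.1
top0.npz slim 30 [595.8 275.   59.5] 64.6
scene0.npz thick 62 [503.9 402.3  69.9] 77.8
scene0.npz slim 21 [597.6 271.4  58. ] 65.6
wrist slim base 3600
((603.4830932617188, 275.2010803222656), 44.54352951049805)
```

In the tool's units: 16 cm / 50 = 0.32, 10 cm / 50 = 0.2.

Emit:
{"name": "play_rows", "arguments": {"commands": [[[5,-0.04,0.08,0,0],[5,-0.1,0.2,0,0],[5,-0.16,0.32,0,0],[5,-0.16,0.32,0,0],[5,-0.16,0.32,0,0]]]}}

```text
t: 3.75
ee_pos: [579.7, 248.7, 152.5]
orientation: [[0.921, -0.389, -0.006], [-0.389, -0.921, -0.002], [-0.005, 0.004, -1.0]]
ft_force: [0.4, -0.7, -7.2]
opening: 0.674
gripper_force: 89.3
```

Run:
```python
from h import *
print(sensors.get_state()['ee_pos'])
d=grab('wrist');C=cloud(d); cv2.imwrite('pics/w3.png',d['color'])
for n,x,y,h,R in (('thick',502,407,10,70),('slim',597,274,10,60),('bearing',372,302,20,45)):
    m=(np.hypot(C[...,0]-x,C[...,1]-y)<R)&(abs(C[...,2]-h)<4)
    p=C[m][:,:2].astype(np.float32); print(n,len(p),cv2.minEnclosingCircle(p) if len(p)>50 else '')
    m=(np.hypot(C[...,0]-x,C[...,1]-y)<30)&(C[...,2]>55)&(C[...,2]<80); print('tip',m.sum(),C[m].mean(0))
```

```text
[579.70285364 248.70784923 152.53473079]
thick 3445 ((503.3316955566406, 409.2263488769531), 55.15142059326172)
tip 0 [nan nan nan]
slim 2968 ((605.5419921875, 275.86334228515625), 43.50123596191406)
tip 0 [nan nan nan]
bearing 913 ((374.62469482421875, 303.88665771484375), 31.899789810180664)
tip 0 [nan nan nan]<stdin>:7: RuntimeWarning: Mean of empty slice.
  ret = um.true_divide(
```

In the tool's units: 16.2 cm / 50 = 0.324, 12 cm / 50 = 0.24.

Emit:
{"name": "play_rows", "arguments": {"commands": [[[5,-0.06,0.12,0,0],[5,-0.12,0.24,0,0],[5,-0.164,0.324,0,0],[5,-0.164,0.324,0,0],[5,-0.164,0.324,0,0],[5,-0.164,0.324,0,0],[5,-0.164,0.324,0,0]]]}}

```text
t: 4.38
ee_pos: [500.1, 406.7, 153.1]
orientation: [[0.921, -0.39, -0.004], [-0.39, -0.921, -0.005], [-0.002, 0.006, -1.0]]
ft_force: [1.2, -1.2, -7.8]
opening: 0.672
gripper_force: 89.4
```

Run:
```python
from h import *
s=sensors.get_state();print(s['ee_pos'],s['qd'].round(3),s['joint_positions'].round(2))
```

```text
[500.11157634 406.69635226 153.11409676] [-0.037 -0.012 -0.003  0.006 -0.004  0.002] [ 0.93  0.48 -0.04 -0.   -1.05  0.24]
```

Emit:
{"name": "play_rows", "arguments": {"commands": [[[5,0.004,0,-0.06,0],[5,0.004,0,-0.1,0],[5,0.004,0,-0.12,0],[5,0.004,0,-0.14,0],[5,0.004,0,-0.16,0],[5,0.004,0,-0.18,0],[5,0.004,0,-0.18,0]]]}}

```text
t: 4.97
ee_pos: [503.2, 405.8, 64.1]
orientation: [[0.92, -0.393, -0.003], [-0.393, -0.92, -0.003], [-0.001, 0.003, -1.0]]
ft_force: [-0.9, -0.3, -8.7]
opening: 0.676
gripper_force: 89.3
```

In the tool's units: -3.4 cm / 50 = -0.068, -2.8 cm / 50 = -0.056.

Emit:
{"name": "play_rows", "arguments": {"commands": [[[5,0,0,-0.02,0],[5,0,0,-0.04,0],[5,0,0,-0.056,0],[5,0,0,-0.068,0],[5,0,0,-0.068,0],[5,0,0,-0.068,0]]]}}

```text
t: 5.47
ee_pos: [503.8, 406.9, 31.9]
orientation: [[0.92, -0.392, -0.0], [-0.392, -0.92, -0.001], [-0.0, 0.001, -1.0]]
ft_force: [-0.6, 0.9, -6.4]
opening: 0.672
gripper_force: 89.4
```

Emit:
{"name": "play_rows", "arguments": {"commands": [[[5,0,0,-0.006,0],[5,0,0,-0.008,0],[5,0,0,-0.008,0],[8.5,0,0,-0.008,0],[8.5,0,0,-0.008,0],[8.5,0,0,-0.008,0],[8.5,0,0,0.02,0],[8.5,0,0,0.1,0],[8.5,0,0,0.18,0],[8.5,0,0,0.26,0],[8.5,0,0,0.32,0],[8.5,0,0,0.36,0]]]}}

```text
t: 6.47
ee_pos: [505.4, 408.0, 218.2]
orientation: [[0.92, -0.391, 0.006], [-0.391, -0.92, 0.006], [0.004, -0.008, -1.0]]
ft_force: [0.2, 0.3, -0.3]
opening: 0.996
gripper_force: 0.0
```

In the tool's units: -12.9 cm / 50 = -0.258, -12 cm / 50 = -0.24.

Emit:
{"name": "play_rows", "arguments": {"commands": [[[8.5,-0.06,-0.048,0,0],[8.5,-0.12,-0.096,0,0],[8.5,-0.18,-0.144,0,0],[8.5,-0.24,-0.192,0,0],[8.5,-0.258,-0.208,0,0],[8.5,-0.258,-0.208,0,0],[8.5,-0.258,-0.208,0,0]]]}}

```text
t: 7.05
ee_pos: [375.3, 303.4, 213.8]
orientation: [[0.92, -0.391, 0.003], [-0.391, -0.92, 0.003], [0.001, -0.004, -1.0]]
ft_force: [0.3, 0.4, 0.4]
opening: 0.996
gripper_force: 0.0
```

Run:
```python
from w import *
s=sensors.get_state();print(s['ee_pos'],s['opening'])
wl('bearing',373,303,20,R=45)
d,C,p=wl('flangehub',502.5,407,42,R=45,save='w4.png'); 
t=grab('top');cv2.imwrite('pics/t1.png',cv2.resize(t['color'][150:350,60:340],None,fx=2,fy=2))
```

```text
[375.26337435 303.35346384 213.82848137] 0.9956651536643628
bearing centre [373.9 304.2] r32.0 z21.1 1885
flangehub centre [503.7 406.1] r31.1 z42.8 2138
```

View pics/w4.png

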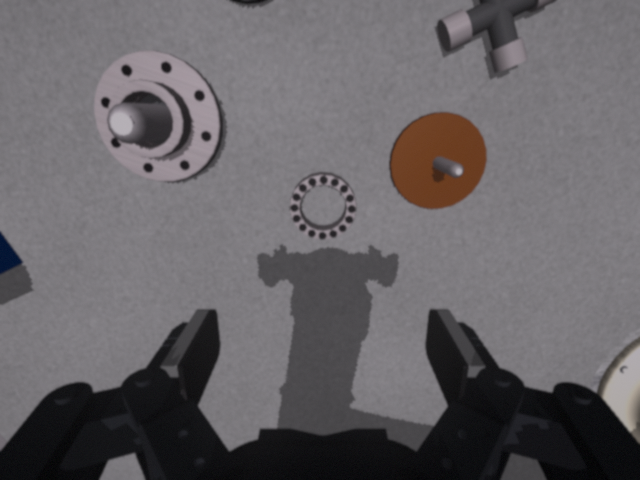

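The flange is seated flat: hub face at 42.8 mm, pixel (150,118). The bearing is centred at (323,207).

In the tool's units: -20.7 cm / 50 = -0.414, -19 cm / 50 = -0.38.

Emit:
{"name": "play_rows", "arguments": {"commands": [[[8.5,-0.002,0,-0.08,0],[8.5,-0.002,0,-0.16,0],[8.5,-0.002,0,-0.24,0],[8.5,-0.002,0,-0.32,0],[8.5,-0.002,0,-0.38,0],[8.5,-0.002,0,-0.414,0],[8.5,-0.002,0,-0.414,0],[5,-0.002,0,-0.414,0],[5,-0.002,0,-0.414,0],[5,-0.002,0,-0.414,0],[5,-0.002,0,-0.414,0],[5,-0.002,0,-0.414,0]]], "newtons": 60}}

```text
t: 8.2
ee_pos: [374.9, 304.3, 6.9]
orientation: [[0.92, -0.392, 0.002], [-0.392, -0.92, 0.004], [0.001, -0.004, -1.0]]
ft_force: [0.3, 0.7, 4.7]
opening: 0.709
gripper_force: 65.7
```

In the tool's units: 14 cm / 50 = 0.28, 11 cm / 50 = 0.22.

Emit:
{"name": "play_rows", "arguments": {"commands": [[[5,0,0,0.02,0],[5,0,0,0.06,0],[5,0,0,0.14,0],[5,0,0,0.22,0],[5,0,0,0.28,0],[5,0,0,0.28,0],[5,0,0,0.28,0]]]}}

```text
t: 8.78
ee_pos: [374.2, 303.6, 147.4]
orientation: [[0.92, -0.392, 0.002], [-0.392, -0.92, 0.005], [0.0, -0.005, -1.0]]
ft_force: [-0.7, 0.8, -2.4]
opening: 0.705
gripper_force: 66.2
```

```bash
cat > held.py <<'E'
from w import *
s=sensors.get_state();print(s['ee_pos'],s['ft_force'],s['opening'],s['gripper_force'])
d=grab('wrist');C=cloud(d)
e=s['ee_pos'];m=(np.hypot(C[...,0]-e[0],C[...,1]-e[1])<36)&(abs(C[...,2]-e[2])<32)&(d['range_z']>0)
p=C[m];h=np.histogram(p[:,2]-e[2],np.arange(-32,32,2));print([(int(b),int(a)) for a,b in zip(*h) if a>30])
E
python3 held.py
```

```text
[374.15050084 303.64686303 147.44479308] [-0.68682085  0.75699549 -2.41864102] 0.7046102879353598 66.22531889006495
[(-6, 113), (-4, 410), (-2, 476), (0, 512), (2, 504), (4, 556), (6, 537), (8, 573), (10, 721), (12, 3834), (14, 4921), (16, 170), (18, 174), (20, 178), (22, 196), (24, 192), (26, 198), (28, 213)]
```

In the tool's units: 12.9 cm / 50 = 0.258, 12 cm / 50 = 0.24.

Emit:
{"name": "play_rows", "arguments": {"commands": [[[5,0.06,0.048,0,0],[5,0.12,0.096,0,0],[5,0.18,0.144,0,0],[5,0.24,0.19,0,0],[5,0.258,0.204,0,0],[5,0.258,0.204,0,0],[5,0.258,0.204,0,0],[5,0.258,0.204,0,0]]]}}

```text
t: 9.5
ee_pos: [501.5, 403.6, 143.2]
orientation: [[0.92, -0.392, -0.003], [-0.392, -0.92, -0.003], [-0.002, 0.004, -1.0]]
ft_force: [-1.0, -0.1, -2.4]
opening: 0.704
gripper_force: 66.3
```

In the tool's units: -9.1 cm / 50 = -0.182, -8.8 cm / 50 = -0.176.

Emit:
{"name": "play_rows", "arguments": {"commands": [[[5,0.002,0.004,-0.04,0],[5,0.002,0.004,-0.08,0],[5,0.002,0.004,-0.1,0],[5,0.002,0.004,-0.12,0],[5,0.002,0.004,-0.14,0],[5,0.002,0.004,-0.16,0],[5,0.002,0.004,-0.176,0],[5,0.002,0.004,-0.182,0],[5,0.002,0.004,-0.182,0],[5,0.002,0.004,-0.182,0]]]}}

```text
t: 10.33
ee_pos: [504.2, 407.2, 54.5]
orientation: [[0.92, -0.392, 0.0], [-0.392, -0.92, 0.0], [0.0, -0.0, -1.0]]
ft_force: [-0.6, 0.7, -2.9]
opening: 0.711
gripper_force: 66.2
```

In the tool's units: 16 cm / 50 = 0.32, 13 cm / 50 = 0.26.

Emit:
{"name": "play_rows", "arguments": {"commands": [[[5,0,0,-0.006,0],[5,0,0,-0.012,0],[5,0,0,-0.012,0],[5,0,0,-0.012,0],[8.5,0,0,-0.012,0],[8.5,0,0,-0.012,0],[8.5,0,0,-0.012,0],[8.5,0,0,0.02,0],[8.5,0,0,0.1,0],[8.5,0,0,0.18,0],[8.5,0,0,0.26,0],[8.5,0,0,0.32,0]]]}}

```text
t: 11.33
ee_pos: [504.7, 407.4, 218.5]
orientation: [[0.92, -0.392, 0.003], [-0.392, -0.92, 0.003], [0.002, -0.004, -1.0]]
ft_force: [0.7, 0.2, 1.2]
opening: 0.991
gripper_force: 0.0
```

In the tool's units: -42 cm / 50 = -0.84, -38.5 cm / 50 = -0.77.

Emit:
{"name": "play_rows", "arguments": {"commands": [[[8.5,0.02,-0.07,0,0],[8.5,0.04,-0.14,0,0],[8.5,0.06,-0.21,0,0],[8.5,0.08,-0.28,0,0],[8.5,0.1,-0.35,0,0],[8.5,0.12,-0.42,0,0],[8.5,0.14,-0.49,0,0],[8.5,0.16,-0.56,0,0],[8.5,0.18,-0.63,0,0],[8.5,0.2,-0.7,0,0],[8.5,0.22,-0.77,0,0],[8.5,0.24,-0.84,0,0]]]}}

```text
t: 12.33
ee_pos: [624.1, -14.8, 214.5]
orientation: [[0.92, -0.392, 0.0], [-0.392, -0.92, 0.0], [0.0, -0.0, -1.0]]
ft_force: [0.7, 0.2, -0.5]
opening: 0.999
gripper_force: 0.0
```

In the tool's units: -9.2 cm / 50 = -0.184, -8 cm / 50 = -0.16.

Emit:
{"name": "play_rows", "arguments": {"commands": [[[8.5,0.02,-0.08,0,0],[8.5,0.04,-0.16,0,0],[8.5,0.056,-0.184,0,0],[8.5,0.056,-0.184,0,0],[8.5,0.056,-0.184,0,0]]]}}

```text
t: 12.75
ee_pos: [651.7, -105.9, 213.8]
orientation: [[0.919, -0.394, -0.001], [-0.394, -0.919, 0.0], [-0.001, 0.0, -1.0]]
ft_force: [-0.2, 0.8, 0.2]
opening: 0.995
gripper_force: 0.0
```

Run:
```python
from w import *
s=sensors.get_state();print(s['ee_pos'],s['joint_positions'].round(2))
d,C,p=wl('nut',652,-105,18,R=40,save='w5.png')
a=np.radians(np.arange(0,60,1)); 
def wid(t): q=p@np.array([np.cos(t),np.sin(t)]); return np.percentile(q,99.8)-np.percentile(q,.2)
W=[sum(wid(t+k*np.pi/3) for k in range(3))/3 for t in a]; i=int(np.argmin(W)); print('flat normal',i,W[i],max(W))
R=s['orientation']; print('tool y',np.degrees(np.arctan2(R[1,1],R[0,1]))%180)
t=grab('top'); CT=cloud(t)
m=(np.hypot(CT[...,0]-503,CT[...,1]-407)<36)&(abs(CT[...,2]-62)<5); print('bearing top',m.sum(),np.median(CT[m],0), CT[m].std(0))
q=CT[m]; A=np.c_[q[:,:2]-q[:,:2].mean(0),np.ones(len(q))]; print(np.linalg.lstsq(A,q[:,2],rcond=None)[0], cv2.minEnclosingCircle(q[:,:2].astype(np.float32)))
```

```text
[ 651.73910447 -105.92174968  213.75656046] [ 0.08  0.46  0.08 -0.   -1.19  1.08]
nut centre [ 653.1 -104.3] r34.3 z19.0 1859
flat normal 17 60.0219476740636 66.75084702699611
tool y 66.80697233534153
bearing top 449 [501.29522634 404.29171443  60.98042335] [18.23676979 18.68547816  2.09383022]
[ 1.94026464e-03 -6.00473195e-03  6.10214249e+01] ((501.3332214355469, 406.486328125), 32.13508224487305)
```

View pics/w5.png

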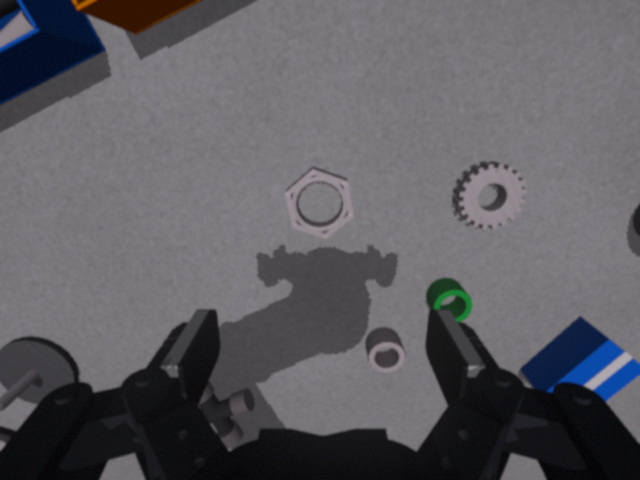

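The nut (319,202) is near centre and its flats are 10° off the jaws. The gear is at (490,195) and the sleeve at (386,352). The bearing is flat at 61 mm. I'll turn and grip the nut.

In the tool's units: -20.8 cm / 50 = -0.416, -18 cm / 50 = -0.36, 0.18 rad / 6.2832 = 0.0286.

Emit:
{"name": "play_rows", "arguments": {"commands": [[[8.5,0.002,0.002,-0.06,0.0143],[8.5,0.002,0.002,-0.12,0.0286],[8.5,0.002,0.002,-0.2,0.0286],[8.5,0.002,0.002,-0.28,0.0286],[8.5,0.002,0.002,-0.36,0.0286],[8.5,0.002,0.002,-0.416,0.0286],[8.5,0.002,0.002,-0.416,0.0286],[5,0.002,0.002,-0.416,0.0286],[5,0.002,0.002,-0.416,0.0286],[5,0.002,0.002,-0.416,0.0286],[5,0.002,0.002,-0.416,0.0286],[5,0.002,0.002,-0.416,0.0286]]]}}

```text
t: 13.85
ee_pos: [655.3, -103.5, 10.0]
orientation: [[0.976, -0.22, 0.007], [-0.22, -0.976, 0.0], [0.006, -0.002, -1.0]]
ft_force: [-0.8, 3.0, 6.8]
opening: 0.672
gripper_force: 65.0
```

In the tool's units: 14 cm / 50 = 0.28, 11 cm / 50 = 0.22.

Emit:
{"name": "play_rows", "arguments": {"commands": [[[5,0,0,0.02,0],[5,0,0,0.06,0],[5,0,0,0.14,0],[5,0,0,0.22,0],[5,0,0,0.28,0],[5,0,0,0.28,0],[5,0,0,0.28,0]]]}}

```text
t: 14.43
ee_pos: [653.8, -104.1, 149.9]
orientation: [[0.975, -0.221, 0.006], [-0.221, -0.975, 0.001], [0.006, -0.002, -1.0]]
ft_force: [-0.3, -0.4, -3.4]
opening: 0.669
gripper_force: 64.7
```

```bash
python3 held.py
```

```text
[ 653.8063456  -104.07881413  149.87871774] [-0.25502993 -0.4113956  -3.37066825] 0.6690901337216604 64.72252607345581
[(-10, 144), (-8, 425), (-6, 453), (-4, 494), (-2, 483), (0, 543), (2, 545), (4, 605), (6, 1223), (8, 6951), (10, 316), (12, 169), (14, 173), (16, 174), (18, 195), (20, 189), (22, 213), (24, 210), (26, 211), (28, 234)]
```

In the tool's units: 41 cm / 50 = 0.82, 38 cm / 50 = 0.76.

Emit:
{"name": "play_rows", "arguments": {"commands": [[[5,-0.02,0.06,0,0],[5,-0.04,0.13,0,0],[5,-0.06,0.2,0,0],[5,-0.08,0.27,0,0],[5,-0.1,0.34,0,0],[5,-0.12,0.41,0,0],[5,-0.14,0.48,0,0],[5,-0.16,0.55,0,0],[5,-0.18,0.62,0,0],[5,-0.2,0.69,0,0],[5,-0.22,0.76,0,0],[5,-0.24,0.82,0,0]]]}}

```text
t: 15.48
ee_pos: [531.0, 307.2, 144.3]
orientation: [[0.975, -0.221, -0.003], [-0.221, -0.975, -0.002], [-0.003, 0.003, -1.0]]
ft_force: [0.9, -0.5, -1.4]
opening: 0.664
gripper_force: 64.7
```

In the tool's units: 9.9 cm / 50 = 0.198, 8.5 cm / 50 = 0.17.

Emit:
{"name": "play_rows", "arguments": {"commands": [[[5,-0.02,0.06,0,0],[5,-0.04,0.12,0,0],[5,-0.054,0.17,0,0],[5,-0.06,0.198,0,0],[5,-0.06,0.198,0,0],[5,-0.06,0.198,0,0],[5,-0.06,0.198,0,0],[5,-0.06,0.198,0,0]]]}}

```text
t: 16.15
ee_pos: [503.0, 403.5, 145.7]
orientation: [[0.975, -0.222, -0.001], [-0.222, -0.975, -0.001], [-0.001, 0.002, -1.0]]
ft_force: [0.8, 0.1, -1.9]
opening: 0.67
gripper_force: 64.8
```

In the tool's units: -7 cm / 50 = -0.14, -6.5 cm / 50 = -0.13.

Emit:
{"name": "play_rows", "arguments": {"commands": [[[5,0,0.004,-0.04,0],[5,0,0.004,-0.08,0],[5,0,0.004,-0.096,0],[5,0,0.004,-0.11,0],[5,0,0.004,-0.12,0],[5,0,0.004,-0.13,0],[5,0,0.004,-0.14,0],[5,0,0.004,-0.14,0],[5,0,0.004,-0.14,0]]]}}

```text
t: 16.9
ee_pos: [503.0, 407.1, 76.5]
orientation: [[0.975, -0.221, 0.0], [-0.221, -0.975, 0.0], [0.0, -0.0, -1.0]]
ft_force: [-0.0, -0.0, -2.1]
opening: 0.67
gripper_force: 64.7
```

In the tool's units: 14 cm / 50 = 0.28, 13 cm / 50 = 0.26.

Emit:
{"name": "play_rows", "arguments": {"commands": [[[5,0,0,-0.004,0],[5,0,0,-0.008,0],[5,0,0,-0.01,0],[5,0,0,-0.01,0],[8.5,0,0,-0.01,0],[8.5,0,0,-0.01,0],[8.5,0,0,-0.01,0],[8.5,0,0,0.02,0],[8.5,0,0,0.1,0],[8.5,0,0,0.18,0],[8.5,0,0,0.26,0],[8.5,0,0,0.28,0]]]}}

```text
t: 17.9
ee_pos: [505.7, 409.1, 224.8]
orientation: [[0.975, -0.22, 0.011], [-0.22, -0.975, 0.009], [0.008, -0.011, -1.0]]
ft_force: [1.9, 0.7, 1.8]
opening: 0.993
gripper_force: 0.0
```

In the tool's units: -48 cm / 50 = -0.96, -44 cm / 50 = -0.88.

Emit:
{"name": "play_rows", "arguments": {"commands": [[[8.5,0.01,-0.08,0,0],[8.5,0.02,-0.16,0,0],[8.5,0.03,-0.24,0,0],[8.5,0.04,-0.32,0,0],[8.5,0.06,-0.4,0,0],[8.5,0.07,-0.48,0,0],[8.5,0.08,-0.56,0,0],[8.5,0.09,-0.64,0,0],[8.5,0.1,-0.72,0,0],[8.5,0.12,-0.8,0,0],[8.5,0.13,-0.88,0,0],[8.5,0.14,-0.96,0,0]]]}}

```text
t: 18.9
ee_pos: [573.1, -75.1, 216.5]
orientation: [[0.975, -0.221, 0.001], [-0.221, -0.975, 0.0], [0.001, -0.0, -1.0]]
ft_force: [0.4, 0.4, -0.6]
opening: 0.997
gripper_force: 0.0
```

In the tool's units: -18.2 cm / 50 = -0.364, -16 cm / 50 = -0.32.

Emit:
{"name": "play_rows", "arguments": {"commands": [[[8.5,0.01,-0.08,0,0],[8.5,0.02,-0.16,0,0],[8.5,0.03,-0.24,0,0],[8.5,0.044,-0.32,0,0],[8.5,0.048,-0.364,0,0],[8.5,0.048,-0.364,0,0],[8.5,0.048,-0.364,0,0]]]}}

```text
t: 19.48
ee_pos: [596.6, -256.4, 215.6]
orientation: [[0.975, -0.224, -0.001], [-0.224, -0.975, 0.0], [-0.001, -0.0, -1.0]]
ft_force: [0.6, 0.9, 0.3]
opening: 0.999
gripper_force: 0.0
```

Run:
```python
from w import *
s=sensors.get_state();print(s['ee_pos'],s['joint_positions'].round(2))
wl('gear',596,-256,20,R=42,save='w6.png')
t=grab('top'); CT=cloud(t); cv2.imwrite('pics/t2.png',cv2.resize(t['color'][130:350,60:340],None,fx=2.5,fy=2.5))
m=(np.hypot(CT[...,0]-503,CT[...,1]-407)<38)&(abs(CT[...,2]-80)<6)
q=CT[m]; A=np.c_[q[:,:2]-q[:,:2].mean(0),np.ones(len(q))]; print('nut',np.linalg.lstsq(A,q[:,2],rcond=None)[0], cv2.minEnclosingCircle(q[:,:2].astype(np.float32)))
```

```text
[ 596.55959031 -256.36379401  215.55280008] [-0.16  0.44  0.05 -0.   -1.18  1.5 ]
gear centre [ 595.8 -256.3] r31.7 z21.0 2537
nut [-3.22757187e-03  1.25246269e-03  7.80564113e+01] ((499.63507080078125, 406.634033203125), 34.6861686706543)
```

View pics/t2.png

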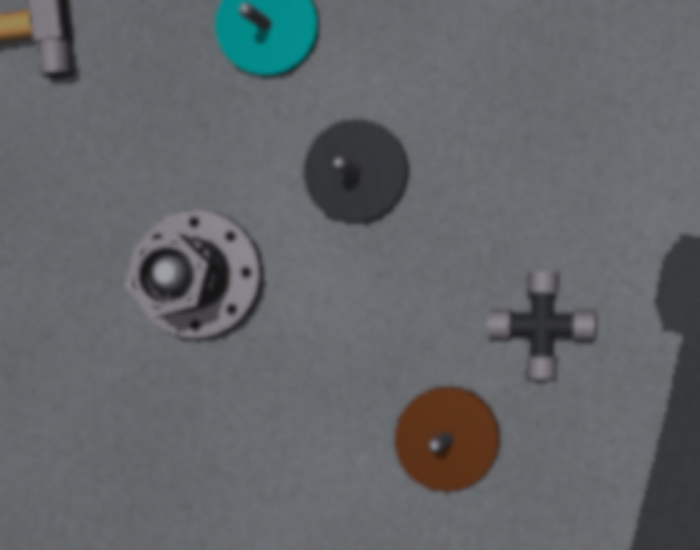

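The stack stands on the thick spindle at (170,272), with the nut flat at about 79 mm. Next is the gear.

Emit:
{"name": "play_rows", "arguments": {"commands": [[[8.5,0,0,-0.08,0],[8.5,0,0,-0.16,0],[8.5,0,0,-0.24,0],[8.5,0,0,-0.32,0],[8.5,0,0,-0.38,0],[8.5,0,0,-0.416,0],[8.5,0,0,-0.416,0],[5,0,0,-0.416,0],[5,0,0,-0.416,0],[5,0,0,-0.416,0],[5,0,0,-0.416,0],[5,0,0,-0.416,0]]]}}

```text
t: 20.58
ee_pos: [598.7, -254.8, 11.7]
orientation: [[0.976, -0.22, 0.005], [-0.22, -0.976, -0.001], [0.005, -0.0, -1.0]]
ft_force: [-1.2, 2.4, 6.3]
opening: 0.675
gripper_force: 63.0
```

In the tool's units: 14 cm / 50 = 0.28, 11 cm / 50 = 0.22.

Emit:
{"name": "play_rows", "arguments": {"commands": [[[5,0,0,0.02,0],[5,0,0,0.06,0],[5,0,0,0.14,0],[5,0,0,0.22,0],[5,0,0,0.28,0],[5,0,0,0.28,0],[5,0,0,0.28,0]]]}}

```text
t: 21.17
ee_pos: [597.8, -255.1, 151.6]
orientation: [[0.975, -0.221, 0.006], [-0.221, -0.975, -0.0], [0.006, -0.001, -1.0]]
ft_force: [-0.5, -0.7, -4.7]
opening: 0.672
gripper_force: 65.3
```

```bash
python3 held.py
```

```text
[ 597.84441516 -255.06961833  151.62609141] [-0.51538532 -0.72118449 -4.68273336] 0.6724595688392798 65.29682985506952
[(-12, 49), (-10, 241), (-8, 320), (-6, 330), (-4, 341), (-2, 377), (0, 433), (2, 488), (4, 533), (6, 1520), (8, 9172), (10, 793), (12, 171), (14, 179), (16, 180), (18, 187), (20, 193), (22, 215), (24, 212), (26, 221), (28, 231)]
```

In the tool's units: 37 cm / 50 = 0.74, 34.5 cm / 50 = 0.69.

Emit:
{"name": "play_rows", "arguments": {"commands": [[[5,0,0.06,0,0],[5,0,0.13,0,0],[5,0,0.2,0,0],[5,0,0.27,0,0],[5,0,0.34,0,0],[5,0,0.41,0,0],[5,0,0.48,0,0],[5,0,0.55,0,0],[5,0,0.62,0,0],[5,0,0.69,0,0],[5,0,0.74,0,0],[5,0,0.74,0,0]]]}}

```text
t: 22.22
ee_pos: [595.8, 119.1, 145.9]
orientation: [[0.976, -0.216, -0.003], [-0.216, -0.976, -0.0], [-0.003, 0.001, -1.0]]
ft_force: [0.3, -0.9, -3.1]
opening: 0.67
gripper_force: 65.4
```

Run:
```python
from w import *
d,C,p=wl('slimbase',597,274,10,R=60,save='w7.png'); s=sensors.get_state(); print(s['ee_pos'])
m=(np.hypot(C[...,0]-597,C[...,1]-274)<30)&(C[...,2]>45)&(C[...,2]<70); print('tip',m.sum(),C[m].mean(0) if m.any() else '')
e=s['ee_pos'];m=(np.hypot(C[...,0]-e[0],C[...,1]-e[1])<40)&(abs(C[...,2]-e[2]-9)<2.5); q=C[m][:,:2].astype(np.float32); print('gear held',cv2.minEnclosingCircle(q))
```

```text
slimbase centre [597.4 275.6] r45.2 z10.9 7994
[595.43762038 117.02731444 145.94615424]
tip 443 [598.59349394 273.02996144  56.9879277 ]
gear held ((598.2186889648438, 118.76471710205078), 37.36161804199219)
```

View pics/w7.png

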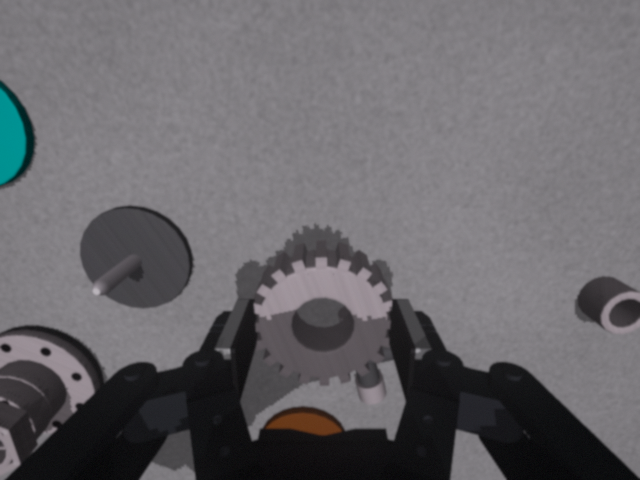

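The wrist view shows the gear held level (322,322) and the dark slim spindle ahead, base (136,256) and tip (98,291).

In the tool's units: 15.7 cm / 50 = 0.314, 14.5 cm / 50 = 0.29.

Emit:
{"name": "play_rows", "arguments": {"commands": [[[5,0.002,0.06,0,0],[5,0.002,0.12,0,0],[5,0.002,0.18,0,0],[5,0.002,0.24,0,0],[5,0.002,0.29,0,0],[5,0.002,0.314,0,0],[5,0.002,0.314,0,0],[5,0.002,0.314,0,0],[5,0.002,0.314,0,0],[5,0.002,0.314,0,0]]]}}

```text
t: 23.1
ee_pos: [597.8, 270.2, 147.9]
orientation: [[0.975, -0.223, -0.001], [-0.223, -0.975, -0.001], [-0.001, 0.001, -1.0]]
ft_force: [-0.1, -0.5, -2.2]
opening: 0.669
gripper_force: 65.5
```

In the tool's units: -9 cm / 50 = -0.18, -8.4 cm / 50 = -0.168.

Emit:
{"name": "play_rows", "arguments": {"commands": [[[5,0,0.004,-0.04,0],[5,0,0.004,-0.08,0],[5,0,0.004,-0.12,0],[5,0,0.004,-0.14,0],[5,0,0.004,-0.154,0],[5,0,0.004,-0.168,0],[5,0,0.004,-0.18,0],[5,0,0.004,-0.18,0]]]}}

```text
t: 23.77
ee_pos: [597.7, 273.6, 57.6]
orientation: [[0.975, -0.221, -0.001], [-0.221, -0.975, -0.001], [-0.001, 0.001, -1.0]]
ft_force: [-0.6, -0.6, -3.1]
opening: 0.667
gripper_force: 65.4
```

In the tool's units: -3.5 cm / 50 = -0.07, -3.3 cm / 50 = -0.066.

Emit:
{"name": "play_rows", "arguments": {"commands": [[[5,0,0,-0.02,0],[5,0,0,-0.04,0],[5,0,0,-0.054,0],[5,0,0,-0.066,0],[5,0,0,-0.07,0],[5,0,0,-0.07,0],[5,0,0,-0.07,0]]]}}

```text
t: 24.35
ee_pos: [598.1, 274.1, 23.3]
orientation: [[0.975, -0.221, 0.0], [-0.221, -0.975, 0.0], [0.0, -0.0, -1.0]]
ft_force: [0.4, 0.1, -3.6]
opening: 0.67
gripper_force: 65.5
```

In the tool's units: 19 cm / 50 = 0.38, 18 cm / 50 = 0.36.

Emit:
{"name": "play_rows", "arguments": {"commands": [[[5,0,0,-0.004,0],[5,0,0,-0.004,0],[5,0,0,-0.004,0],[8.5,0,0,-0.004,0],[8.5,0,0,-0.004,0],[8.5,0,0,-0.004,0],[8.5,0,0,0.04,0],[8.5,0,0,0.12,0],[8.5,0,0,0.2,0],[8.5,0,0,0.28,0],[8.5,0,0,0.36,0],[8.5,0,0,0.38,0]]]}}

```text
t: 25.35
ee_pos: [601.0, 275.4, 222.5]
orientation: [[0.975, -0.22, 0.013], [-0.22, -0.976, 0.007], [0.011, -0.009, -1.0]]
ft_force: [1.1, 0.6, 0.1]
opening: 0.996
gripper_force: 0.0
```

In the tool's units: -38 cm / 50 = -0.76, -34.2 cm / 50 = -0.684.

Emit:
{"name": "play_rows", "arguments": {"commands": [[[8.5,-0.024,-0.076,0,0],[8.5,-0.048,-0.152,0,0],[8.5,-0.072,-0.228,0,0],[8.5,-0.096,-0.304,0,0],[8.5,-0.12,-0.38,0,0],[8.5,-0.144,-0.456,0,0],[8.5,-0.168,-0.532,0,0],[8.5,-0.192,-0.608,0,0],[8.5,-0.216,-0.684,0,0],[8.5,-0.25,-0.76,0,0],[8.5,-0.25,-0.76,0,0],[8.5,-0.25,-0.76,0,0]]]}}

```text
t: 26.35
ee_pos: [472.0, -107.8, 213.8]
orientation: [[0.974, -0.225, 0.001], [-0.225, -0.974, 0.0], [0.001, -0.0, -1.0]]
ft_force: [0.7, 0.9, 0.0]
opening: 0.996
gripper_force: 0.0
```

Run:
```python
from w import *
s=sensors.get_state();print(s['ee_pos'],s['orientation'][:,1].round(2))
wl('sleeve',473,-106,30,R=28,save='w8.png')
t=grab('top'); CT=cloud(t)
m=(np.hypot(CT[...,0]-597,CT[...,1]-274)<38)&(abs(CT[...,2]-30)<5)
q=CT[m]; A=np.c_[q[:,:2]-q[:,:2].mean(0),np.ones(len(q))]; print('gear',np.linalg.lstsq(A,q[:,2],rcond=None)[0], cv2.minEnclosingCircle(q[:,:2].astype(np.float32)))
m=(np.hypot(CT[...,0]-430,CT[...,1]+190)<45)&(abs(CT[...,2]-30)<4); print('green',np.median(CT[m],0))
```

```text
[ 472.04421133 -107.75726621  213.75237603] [-0.22 -0.97 -0.  ]
sleeve centre [ 474.4 -105.4] r19.9 z30.8 866
gear [1.53637478e-03 3.89837020e-03 2.87252655e+01] ((595.0757446289062, 273.6326904296875), 31.805591583251953)
green [nan nan nan]
  return _methods._mean(a, axis=axis, dtype=dtype,
  ret = um.true_divide(
```

View pics/w8.png

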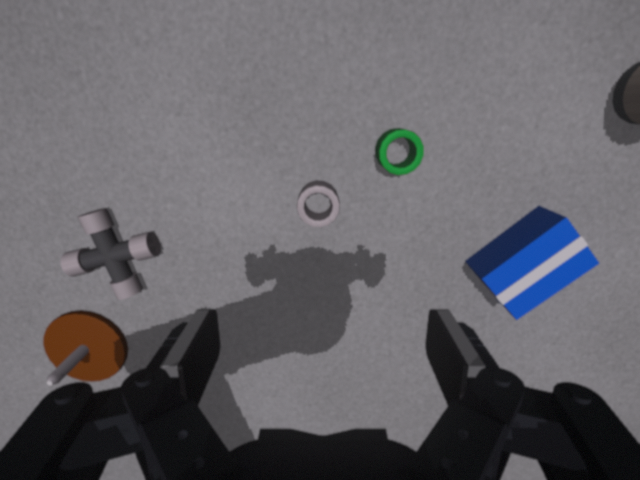

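Gear flat on the slim stand. The sleeve is at (319,204); the green one at (401,152) clears the right finger.

In the tool's units: -20.2 cm / 50 = -0.404, -19 cm / 50 = -0.38.

Emit:
{"name": "play_rows", "arguments": {"commands": [[[8.5,0.002,0.002,-0.08,0],[8.5,0.002,0.002,-0.16,0],[8.5,0.002,0.002,-0.24,0],[8.5,0.002,0.002,-0.32,0],[8.5,0.002,0.002,-0.38,0],[8.5,0.002,0.002,-0.404,0],[8.5,0.002,0.002,-0.404,0],[3,0.002,0.002,-0.404,0],[3,0.002,0.002,-0.404,0],[3,0.002,0.002,-0.404,0],[3,0.002,0.002,-0.404,0],[3,0.002,0.002,-0.404,0]]], "newtons": 50}}

```text
t: 27.45
ee_pos: [475.3, -104.7, 13.1]
orientation: [[0.975, -0.221, 0.004], [-0.221, -0.975, 0.0], [0.004, -0.001, -1.0]]
ft_force: [-0.8, 2.9, 5.2]
opening: 0.446
gripper_force: 49.8
```

Emit:
{"name": "play_rows", "arguments": {"commands": [[[3,0,0,0,0],[3,0,0,0,0],[3,0,0,0.02,0],[3,0,0,0.06,0],[3,0,0,0.14,0],[3,0,0,0.22,0],[3,0,0,0.28,0],[3,0,0,0.28,0],[3,0,0,0.28,0]]]}}

```text
t: 28.2
ee_pos: [474.7, -104.8, 153.7]
orientation: [[0.975, -0.221, 0.006], [-0.221, -0.975, 0.001], [0.005, -0.002, -1.0]]
ft_force: [-1.2, 0.1, -2.7]
opening: 0.447
gripper_force: 50.8
```

```bash
sed -i 's/<36)/<24)/' held.py; python3 held.py
```

```text
[ 474.68747901 -104.84943549  153.67745794] [-1.20916943  0.05643658 -2.70927833] 0.4467088169615582 50.77693495899439
[(-12, 110), (-10, 223), (-8, 255), (-6, 266), (-4, 267), (-2, 290), (0, 312), (2, 325), (4, 342), (6, 390), (8, 393), (10, 430), (12, 425), (14, 549), (16, 2813), (18, 1102), (20, 123), (22, 119), (24, 112), (26, 124), (28, 139)]
```

In the tool's units: 38 cm / 50 = 0.76, 36 cm / 50 = 0.72.

Emit:
{"name": "play_rows", "arguments": {"commands": [[[3,0.02,0.064,0,0],[3,0.044,0.14,0,0],[3,0.068,0.216,0,0],[3,0.092,0.288,0,0],[3,0.116,0.36,0,0],[3,0.14,0.436,0,0],[3,0.164,0.51,0,0],[3,0.188,0.584,0,0],[3,0.212,0.66,0,0],[3,0.232,0.72,0,0],[3,0.246,0.76,0,0],[3,0.246,0.76,0,0]]]}}

```text
t: 29.25
ee_pos: [596.9, 278.5, 147.7]
orientation: [[0.976, -0.218, -0.003], [-0.218, -0.976, -0.002], [-0.002, 0.002, -1.0]]
ft_force: [0.0, 0.1, -2.1]
opening: 0.444
gripper_force: 50.9
```

In the tool's units: -5 cm / 50 = -0.1, -4 cm / 50 = -0.08.

Emit:
{"name": "play_rows", "arguments": {"commands": [[[3,0,0,0,0],[3,0,0,-0.04,0],[3,0,0,-0.08,0],[3,0,0,-0.1,0],[3,0,0,-0.1,0]]]}}

```text
t: 29.67
ee_pos: [594.4, 272.4, 97.3]
orientation: [[0.975, -0.223, -0.007], [-0.223, -0.975, -0.005], [-0.006, 0.006, -1.0]]
ft_force: [-0.8, -0.2, -1.5]
opening: 0.445
gripper_force: 50.9
```

In the tool's units: -4.7 cm / 50 = -0.094, -4.2 cm / 50 = -0.084.

Emit:
{"name": "play_rows", "arguments": {"commands": [[[3,0.002,0.002,0,0],[3,0.002,0.002,0,0],[3,0.002,0.002,-0.02,0],[3,0.002,0.002,-0.036,0],[3,0.002,0.002,-0.052,0],[3,0.002,0.002,-0.068,0],[3,0.002,0.002,-0.084,0],[3,0.002,0.002,-0.094,0],[3,0.002,0.002,-0.094,0]]]}}

```text
t: 30.42
ee_pos: [597.0, 275.4, 52.3]
orientation: [[0.975, -0.221, -0.003], [-0.221, -0.975, -0.002], [-0.002, 0.002, -1.0]]
ft_force: [-0.6, 0.1, -2.8]
opening: 0.443
gripper_force: 50.9
```

In the tool's units: -0.8 cm / 50 = -0.016, -0.4 cm / 50 = -0.008.

Emit:
{"name": "play_rows", "arguments": {"commands": [[[3,0,0,-0.008,0],[3,0,0,-0.016,0],[3,0,0,-0.016,0],[3,0,0,-0.016,0]]]}}

```text
t: 30.75
ee_pos: [597.9, 276.0, 46.2]
orientation: [[0.975, -0.221, -0.0], [-0.221, -0.975, -0.0], [-0.0, 0.0, -1.0]]
ft_force: [-0.4, 0.3, -2.4]
opening: 0.442
gripper_force: 50.9
```

Emit:
{"name": "play_rows", "arguments": {"commands": [[[3,0,0,-0.004,0],[3,0,0,-0.006,0],[3,0,0,-0.006,0],[3,0,0,-0.006,0]]]}}

```text
t: 31.08
ee_pos: [597.9, 276.0, 43.4]
orientation: [[0.975, -0.221, 0.0], [-0.221, -0.975, 0.0], [0.0, -0.0, -1.0]]
ft_force: [-0.3, -0.0, -1.1]
opening: 0.447
gripper_force: 50.9
```

Near contact. I'll release, back off and check.

In the tool's units: 17 cm / 50 = 0.34, 14 cm / 50 = 0.28.

Emit:
{"name": "play_rows", "arguments": {"commands": [[[8.5,0,0,0,0],[8.5,0,0,0,0],[8.5,0,0,0,0],[8.5,0,0,0,0],[8.5,0,0,0,0],[8.5,0,0,0.04,0],[8.5,0,0,0.12,0],[8.5,0,0,0.2,0],[8.5,0,0,0.28,0],[8.5,0,0,0.34,0],[8.5,0,0,0.34,0]]]}}

```text
t: 32.0
ee_pos: [601.4, 277.6, 222.6]
orientation: [[0.975, -0.22, 0.014], [-0.22, -0.976, 0.008], [0.012, -0.011, -1.0]]
ft_force: [-0.2, 0.0, 1.4]
opening: 0.992
gripper_force: 0.0
```

In the tool's units: -20 cm / 50 = -0.4, -16 cm / 50 = -0.32.

Emit:
{"name": "play_rows", "arguments": {"commands": [[[8.5,-0.02,-0.08,0,0],[8.5,-0.04,-0.16,0,0],[8.5,-0.06,-0.24,0,0],[8.5,-0.08,-0.32,0,0],[8.5,-0.08,-0.4,0,0],[8.5,-0.08,-0.4,0,0],[8.5,-0.08,-0.4,0,0]]]}}

```text
t: 32.58
ee_pos: [557.6, 74.0, 213.6]
orientation: [[0.975, -0.224, 0.001], [-0.224, -0.975, 0.0], [0.0, -0.0, -1.0]]
ft_force: [0.2, 0.7, -0.1]
opening: 0.995
gripper_force: 0.0
```

Run:
```python
from h import *
for n in ['scene','top']:
    t=grab(n); CT=cloud(t)
    if n=='scene': cv2.imwrite('pics/s9.png',cv2.resize(t['color'][130:350,170:490],None,fx=2.5,fy=2.5))
    for k,x,y,h,R in (('sleeve',597,274,60,24),('nut',502.5,406,80,38)):
        m=(np.hypot(CT[...,0]-x,CT[...,1]-y)<R)&(abs(CT[...,2]-h)<4)
        q=CT[m]; A=np.c_[q[:,:2]-q[:,:2].mean(0),np.ones(len(q))]; print(n,k,np.linalg.lstsq(A,q[:,2],rcond=None)[0].round(3), cv2.minEnclosingCircle(q[:,:2].astype(np.float32)))
```

```text
scene sleeve [-5.0000e-03  1.0000e-03  5.9221e+01] ((595.3305053710938, 271.4033203125), 21.16683578491211)
scene nut [ 0.0000e+00 -4.0000e-03  7.8951e+01] ((500.786865234375, 404.3506164550781), 35.040096282958984)
top sleeve [0. 0. 0.] ((0.0, 0.0), 0.0)
top nut [0. 0. 0.] ((0.0, 0.0), 0.0)<stdin>:7: RuntimeWarning: Mean of empty slice.
  ret = um.true_divide(
```

View pics/s9.png

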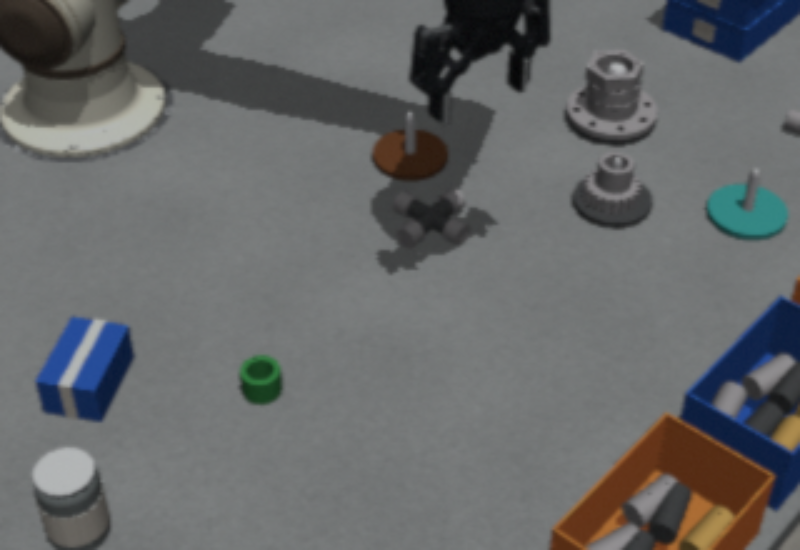

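The scene view shows both stacks complete: flange, bearing and nut at (612,95), gear and sleeve at (615,190). The tops are level at 79 and 59 mm. The carton (85,368), can (70,498), cross (432,215) and look-alikes haven't moved, so I'm handing in.

```bash
python3 -c "
from cell import ticket; print(ticket.job_done())"
```

```text
the job is handed in; nothing more can be done
None
```

Both kits are made up and the job is handed in: flange, bearing and nut lie flat on the thick spindle, gear and sleeve lie flat on the slim one, and the carton, can and joint cross were left standing where they were.

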